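# Brush the wood offcuts off the jig bed into the scrap pan

## Robot

A 7-joint arm with a two-finger parallel gripper is mounted at the origin on the work surface. World frame = base frame: x ahead of the robot, y to its left, z up, the work surface at z = 0. Lengths are in m, angles in rad, forces in N, time in s.
With the tool pointing down it reaches from about 0.425 to 0.925 m from the base axis. Payload 6.8 kg.
Tool frame: the origin (TCP) lies between the finger pads; the fingertips stand 25 mm ahead of it and the grasp point (between the pads) lies 6 mm ahead of it; z points along the fingers, y is the direction in which the jaws open and shut (so a half turn about z gives the same grasp; the last joint's range is limited). The gripper opens to 88 mm and grips with 3 to 60 N. Pads are 20 mm wide; open, the fingers measure 115 mm over their backs; the gripper's body (75 mm by 178 mm) begins 61 mm behind the grasp point.
Start: joints at [1.028, 0.477, 0.022, 1.555, -0.011, 1.109, -0.083], TCP at [0.284, -0.612, 0.248] pointing down, gripper open.
Joint ranges: [-2.96, 2.96], [-0.34, 2.1], [-1.41, 1.46], [0.24, 2.44], [-1.37, 4.51], [0.17, 1.92], [-2.96, 2.96]. Speed limits (rad/s): [2.39, 2.39, 3.14, 3.14, 3.14, 3.14, 3.14].

## Interface

Orientations are given as a rotation vector (axis times angle).
In Python, from station import robot gives the robot as it stands.
- The arm moves only by the tool arm_command, never from a script. Its argument "plan" is text: rows parted by semicolons, each of 7 numbers parted by spaces: the shift along the tool's x, y, z in cm, then the turn, a rotation vector about the tool's x, y, z in degrees, then the finger opening in cm, from 0 to 8.78. In form: dx dy dz ax ay az hand; .... A call has 1 to 20 rows; each row is the pose to reach, as a shift and turn from the pose commanded when the call began, along the tool's axes at that moment; what a row does not reach only later rows make up. A row lasts 1/10 s, in which the tool goes at most 50 mm and 8.59 degrees, less where a joint would pass 70% of its speed; a pose out of reach is approached as far as the arm can. A call with a gripper value outside its range is refused whole. The fingers move at their own pace and stop on an object; "newtons" is the grip in N (left out, the last holds). Time passes only in rows, so rows that repeat a pose let the fingers close. It gives the time, the measured TCP pose, the force and the opening at its end, in the units of the state.
- robot.get_obs(): the state, without advancing time (a new reading comes with each control period).
- robot.camera(name): name is "scene" or "top" or "wrist"; returns the picture (400x640x3 uint8, red, green, blue); there is no depth.
- robot.calibration(name): a dict with "mtx" (3x3 intrinsics, pixels), "xyz" and "attitude" of the camera in the world. Camera axes: x right, y down, z forward; pixel columns grow to the right and rows downward; lengths in m; the calibration is good to about 2 mm. A picture is of the moment at which its call begins: read the wrist's pose just before it. calibration takes no time and is no camera call; for the wrist camera it gives the pose at the moment of the call.
- robot.finish_job(): hands the job in, once; it reports no verdict.
Trained networks look in the newest picture that a camera, given by its name, has taken for a name from the list of things; names that differ only in an ending like _2 or _b are one class to them, and where a whole thing is asked for, a point or a joint stands for the part that bears it (a point fixed in the world has none). Each returns a list of dicts, best first, with "confidence" (0 to 1); they miss things now and then, are a little off and sometimes report something else, mostly with a low value. They report only what shows in the picture. A call takes as long as a camera call. They do not tell look-alikes from the thing itself.
- robot.search_frame(camera, target): "rect" ([left, top, right, bottom] in pixels, round what is visible of it).
The state is a dict: "clock": time; "joints": joint angles; "joint_velocities": joint speeds; "effort": joint torques, N m; "tool_pos": TCP position; "eef_rot": TCP orientation; "force": force on the tool from outside, world axes, zero at the start; "torque": the same for the moment, N m; "opening": finger opening in m.
Only numpy, scipy, OpenCV 4.12 (cv2) and the standard library are available. Lean on these libraries where they do the work, as an engineer would, in place of code of your own. Each camera call takes 0.05 s, during which the arm holds its last target.

## Task

Take the wooden block brush, and with it sweep the two chunky wood offcuts off the steel jig bed into the empty metal scrap pan beside the bed, without touching the offcuts with the gripper. Then stand the brush upright on its bristles on the bench top and let go of it.

Things in the scene. Friction and masses are not known exactly. Their poses are not given: they have to be found in the camera images.
- brush_mid (a point): Middle of the wooden block brush, 220 g, 100 mm high, standing on its bristles on the bench, left or right. Stiff tan bristles 116 x 38 mm, 45 mm high; wooden block 120 x 44 mm from 45 to 62 mm up; on it the grip rib, 90 mm long, 22 mm thick, from 62 to 100 mm up. x along brush and rib, y across, z up; the point is 50 mm above the bristle ends. A cork sanding block lies opposite.
- scrap_a_mid (a point): Centre of a loose light-wood offcut, 44 x 32 x 24 mm (x, y, z), 25 g, lying at any angle on the steel jig bed.
- scrap_b_mid (a point): Centre of a loose plywood offcut, 34 x 34 x 28 mm (x, y, z), 22 g, lying at any angle on the same bed.
- pan_floor (a point): Centre of the inner floor, 4 mm above the bench, of the empty aluminium scrap pan, fixed to the bench at one end of the bed: outside 130 mm along x, 150 mm along y, 34 mm high, walls 4 mm. Its axes are parallel to the bed's; its near rim is 6 mm from the bed's end. The grey divided box at the bed's other end, same size, holds hardware: not for scrap.
- bed_top (a point): Middle of the free top face, 40 mm above the bench, of the fixed steel jig bed, on which the offcuts lie. The bed is 260 mm long along y; the free face is 116 mm wide, x from -60 to +56 mm, bounded at +x by a clamped white bone cast and fence up to 50 mm above it and open at the other sides. The pan lies at +y or -y, its centre 211 mm away.
There are look-alikes about, which are no part of the job. What is meant by the part that bears brush_mid is not blue, red or yellow, and is the larger of those in its own colour.

How it is judged:
On the way, in this order (a step that is already met when the one before it is completed fails the run):
1. the brush is picked up, its bristles clear of the bench, while both offcuts still lie on the bed (height (world z) of brush_mid above 0.07 m and distance of each of scrap_a_mid, scrap_b_mid from where it was at the start of the episode below 0.02 m), for 0.1 s.
2. both offcuts are swept into the pan while the brush is still held up (height (world z) of brush_mid above 0.07 m and x of scrap_a_mid in the frame of pan_floor between -0.061 and 0.061 m and y of scrap_a_mid in the frame of pan_floor between -0.071 and 0.071 m and z of each of scrap_a_mid, scrap_b_mid in the frame of pan_floor below 0.04 m and x of scrap_b_mid in the frame of pan_floor between -0.061 and 0.061 m and y of scrap_b_mid in the frame of pan_floor between -0.071 and 0.071 m), for 0.1 s.
At the end, for the whole second after the job is handed in: Both offcuts lie inside the scrap pan (centres within its walls and less than 40 mm above its floor), and the brush stands upright (within 10 degrees) on its bristles on the bench top (height within 10 mm), released (x of scrap_a_mid in the frame of pan_floor between -0.061 and 0.061 m and y of scrap_a_mid in the frame of pan_floor between -0.071 and 0.071 m and z of each of scrap_a_mid, scrap_b_mid in the frame of pan_floor below 0.04 m and x of scrap_b_mid in the frame of pan_floor between -0.061 and 0.061 m and y of scrap_b_mid in the frame of pan_floor between -0.071 and 0.071 m and height (world z) of brush_mid between 0.04 and 0.06 m and angle between brush_mid's own z axis and vertical below 0.175 rad); the robot touches nothing.
It fails at once if the gripper touches an offcut (contact force between any of the fingers, the arm and scrap_a above 0.3 N or contact force between any of the fingers, the arm and scrap_b above 0.3 N).
It also fails if it takes over 50 s, if anything falls off the work surface, if the arm or the gripper's body presses on something with over 40 N, if the wrist force passes 120 N, or if a joint passes its speed limit or range.

## Working session

There is one attempt and no reset: what is moved stays moved. The work goes in short steps, Python scripts to look and compute and a tool call to move; the robot and the scene stay as the last step left them, time stands still between calls to the robot, and variables do not carry over. Pictures are saved under pics/ and viewed, and the job is handed in when it is done.

Besides the shell and the picture viewer there is one more tool, called by a JSON object that holds its "fn" and its "kwargs", one argument or row to a line. arm_command: Moves the arm, as the interface text tells. Its arguments: {"type":"object","properties":{"plan":{"type":"string"},"newtons":{"type":"number"}},"required":["plan"]}

```bash
ls; mkdir -p pics
python3 - <<'E'
from station import robot
import cv2
o=robot.get_obs()
for k,v in o.items(): print(k,v)
for n in ["scene","top","wrist"]:
    im=robot.camera(n); cv2.imwrite(f"pics/{n}0.png",im[:,:,::-1])
    c=robot.calibration(n); print(n,c)
    for t in ["brush_mid","scrap_a_mid","pan_floor","bed_top"]:
        try: print(n,t,[(d['confidence'],d['rect']) for d in robot.search_frame(n,t)])
        except Exception as e: print(n,t,e)
E
```

```text
pics
clock 0.0
joints [ 1.02788076  0.47774532  0.02234503  1.55639039 -0.01153441  1.10927392
 -0.08311758]
joint_velocities [ 1.02791625e-03 -8.52698088e-04 -7.70792307e-04  1.80247352e-03
  1.01607120e-03 -3.88685892e-04 -3.27600002e-05]
effort [ 3.61732409e-04 -5.82860398e+01  1.53447479e+00 -2.72608280e+01
 -5.42937010e-02  1.68243988e-02  1.56521687e-04]
tool_pos [ 0.28411705 -0.6117176   0.24674428]
eef_rot [-3.06605600e+00 -6.77264391e-01  7.16090361e-04]
force [ 0.25469146 -0.70217965  0.14403813]
torque [0.0401231  0.04330783 0.06658957]
opening 0.08823402257738389
scene {'mtx': array([[378.19280488,   0.        , 322.46059283],
       [  0.        , 378.19280488, 195.04954185],
       [  0.        ,   0.        ,   1.        ]]), 'xyz': array([ 1.01499288, -0.1217569 ,  0.82919896]), 'attitude': array([-1.84499819, -1.86666017,  0.63871845])}
scene brush_mid [(0.79, [242.0, 232.0, 276.9, 261.3]), (0.78, [208.4, 129.1, 256.1, 169.0]), (0.78, [150.1, 151.3, 193.4, 202.6]), (0.77, [299.3, 166.1, 324.3, 204.7]), (0.58, [253.8, 158.6, 278.6, 211.1])]
scene scrap_a_mid [(0.57, [
[... 546 characters left out ...]
), (0.64, [370.9, 189.1, 404.9, 239.1]), (0.59, [404.5, 247.1, 453.0, 282.5])]
top scrap_a_mid [(0.66, [223.2, 134.3, 242.8, 149.7])]
top pan_floor [(0.78, [145.5, 125.8, 205.6, 177.4])]
top bed_top [(0.76, [198.7, 67.6, 299.8, 168.7])]
wrist {'mtx': array([[327.46244862,   0.        , 319.19256407],
       [  0.        , 327.46244862, 197.60065492],
       [  0.        ,   0.        ,   1.        ]]), 'xyz': array([ 0.35655539, -0.5794373 ,  0.38452091]), 'attitude': array([ 2.43194605, -1.55243585, -0.23156972])}
wrist brush_mid [(0.91, [30.6, 95.9, 195.9, 145.5]), (0.74, [229.6, 23.8, 350.9, 142.9]), (0.57, [27.3, 0.0, 98.9, 16.8])]
wrist scrap_a_mid []
wrist pan_floor []
wrist bed_top []
```

View pics/scene0.png

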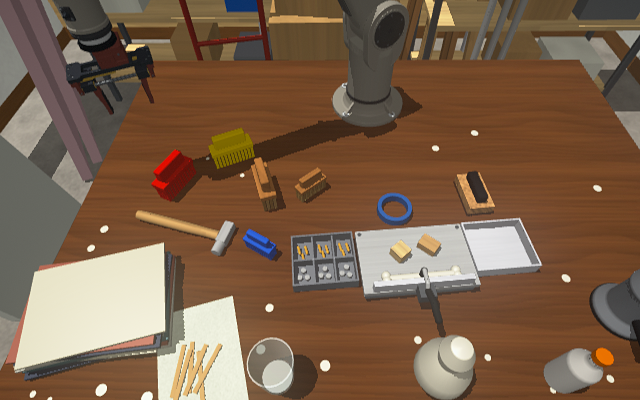

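View pics/top0.png

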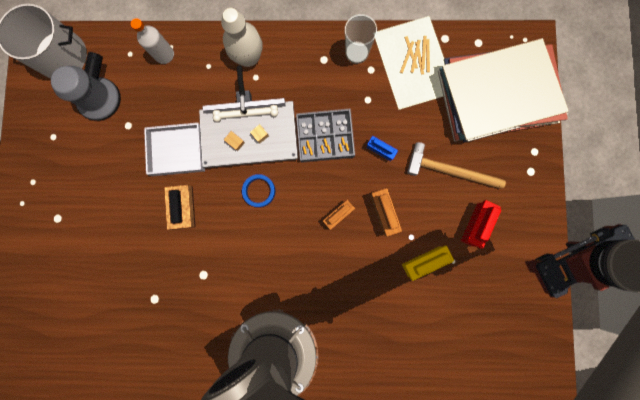

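View pics/wrist0.png

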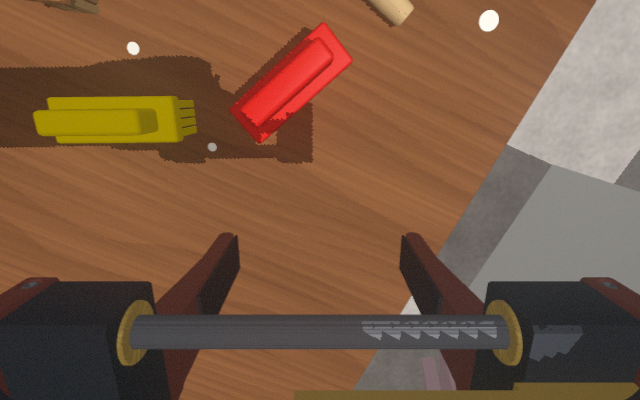

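Candidates for the brush in the top view are: tan large (386,212), tan small (338,215), yellow (428,263), red (482,224), blue (381,148). The cork block at (178,207) lies opposite. By the description I choose the large tan one at (386,212). The pan is the empty tray at (174,150), so it lies on the bed's +y side, with the offcuts at (233,141) and (259,133). Next are close crops.

```bash
cat > h.py <<'E'
from station import robot
import cv2, numpy as np
from scipy.spatial.transform import Rotation as R
def ray(c,px):
    d=np.linalg.inv(c['mtx'])@np.array([px[0],px[1],1.]); return c['xyz'],R.from_rotvec(c['attitude']).as_matrix()@d
def atz(c,px,z):
    o,d=ray(c,px); return o+d*(z-o[2])/d[2]
def proj(c,P):
    p=R.from_rotvec(c['attitude']).as_matrix().T@(np.asarray(P)-c['xyz']); q=c['mtx']@p; return q[:2]/q[2]
def tri(obs):
    A=np.zeros((3,3));b=np.zeros(3)
    for c,px in obs:
        o,d=ray(c,px); d=d/np.linalg.norm(d); M=np.eye(3)-np.outer(d,d); A+=M;b+=M@o
    P=np.linalg.solve(A,b); return P,[np.round(proj(c,P)-px,1) for c,px in obs]
def crop(src,dst,x0,y0,x1,y1,s):
    im=cv2.imread(src)[y0:y1,x0:x1]; cv2.imwrite(dst,cv2.resize(im,None,fx=s,fy=s,interpolation=cv2.INTER_CUBIC))
E
python3 - <<'E'
from h import *
crop("pics/top0.png","pics/c1.png",310,180,410,250,8)
crop("pics/scene0.png","pics/c2.png",235,145,335,220,8)
crop("pics/top0.png","pics/c3.png",140,90,310,190,4.7)
crop("pics/scene0.png","pics/c4.png",345,210,550,310,3.9)
ct=robot.calibration("top");cs=robot.calibration("scene")
print(tri([(ct,(387.9,214)),(cs,(266,185))]))
E
```

```text
(array([ 0.38078767, -0.30082839,  0.03309527]), [array([-2.3,  0.1]), array([-2.3, -0.1])])
```

View pics/c1.png

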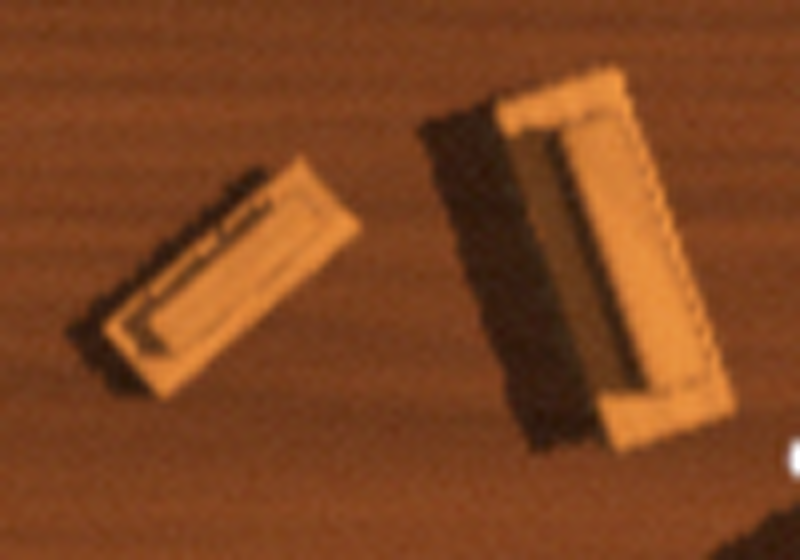

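View pics/c2.png

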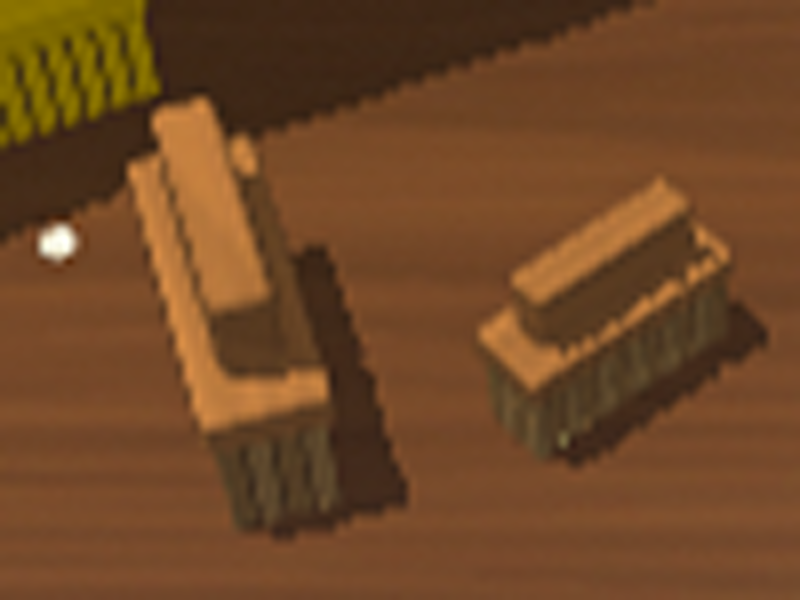

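View pics/c3.png

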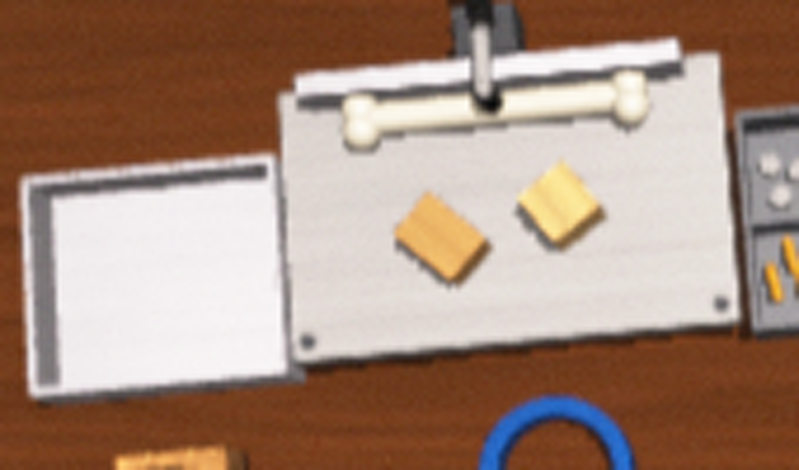

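View pics/c4.png

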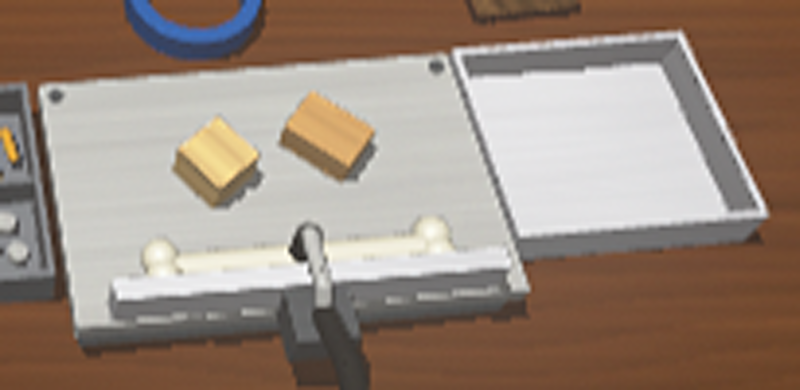

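The close crop shows the large tan brush is plain wood, clearly bigger than the small tan one, with its rib top around crop-1 pixels (632,249). I'll triangulate the rib corners, bed corners and pan corners.

Run:
```python
from h import *
np.set_printoptions(precision=4,suppress=True)
ct=robot.calibration("top");cs=robot.calibration("scene")
T=lambda x,y,ox,oy,s:(ox+(x+.5)/s-.5,oy+(y+.5)/s-.5)
def pr(name,tp,sp,s1,s2):
    P,e=tri([(ct,T(*tp,*s1)),(cs,T(*sp,*s2))]); print(name,P,e); return P
a=(310,180,8);b=(235,145,8)
q=[pr("rib",t,s,a,b) for t,s in [((565,125),(270,300)),((622,105),(215,310)),((645,390),(205,97)),((702,375),(155,115))]]
m=np.mean(q,0); ax=(q[0]+q[1]-q[2]-q[3])[:2]; print("ribtop mid",m,"yaw",np.degrees(np.arctan2(ax[1],ax[0])),np.linalg.norm(ax)/2)
q=[pr("blk",t,s,a,b) for t,s in [((495,102),(328,375)),((622,68),(205,432))]]
a=(140,90,4.7);b=(345,210,3.9)
B=[pr("bed",t,s,a,b) for t,s in [((293,360),(447,53)),((740,325),(38,86)),((279,93),(528,290)),((718,55),(77,333))]]
Pn=[pr("pan",t,s,a,b) for t,s in [((22,178),(768,213)),((30,397),(682,33)),((275,155),(525,236)),((288,375),(455,50))]]
print("pan",np.mean(Pn,0))
for n,t in [("A",(442,238)),("B",(560,203))]: print(n,atz(ct,T(*t,*a),.066), )
for n,t in [("A",(328,128)),("B",(217,155))]: print(n,atz(cs,T(*t,*b),.066), )
d=B[0]-B[1]; print("bed +y dir",np.degrees(np.arctan2(d[1],d[0])))
```

```text
rib [ 0.4246 -0.2762  0.0993] [array([-0.3,  0. ]), array([-0.3, -0. ])]
rib [ 0.4307 -0.293   0.1019] [array([-0.5,  0. ]), array([-0.6, -0. ])]
rib [ 0.3424 -0.3027  0.1028] [array([ 0.9, -0.1]), array([0.8, 0. ])]
rib [ 0.3472 -0.32    0.0993] [array([ 0.5, -0. ]), array([0.4, 0. ])]
ribtop mid [ 0.3862 -0.2979  0.1009] yaw 17.87728208958599 0.08699969787394046
blk [ 0.4346 -0.2588  0.0741] [array([ 0.2, -0. ]), array([0.2, 0. ])]
blk [ 0.4474 -0.3     0.061 ] [array([-0.5,  0. ]), array([-0.5, -0. ])]
bed [0.5055 0.1955 0.0418] [array([-0.1, -0. ]), array([-0.1,  0. ])]
bed [ 0.5286 -0.0619  0.0367] [array([-0., -0.]), array([-0.,  0.])]
bed [0.6639 0.2101 0.0413] [array([0.1, 0. ]), array([ 0.1, -0. ])]
bed [ 0.6898 -0.0459  0.0358] [array([-0.1, -0. ]), array([-0.1,  0. ])]
pan [0.6131 0.3613 0.0384] [array([-0.2, -0. ]), array([-0.2,  0. ])]
pan [0.4841 0.3513 0.034 ] [array([-0.2, -0. ]), array([-0.2,  0. ])]
pan [0.6285 0.2153 0.0366] [array([-0.9, -0.2]), array([-1.1,  0.1])]
pan [0.4983 0.2025 0.0339] [array([-0.7, -0.1]), array([-0.8,  0.1])]
pan [0.556  0.2826 0.0357]
A [0.5714 0.105  0.066 ]
B [0.592  0.0387 0.066 ]
A [0.5742 0.1058 0.066 ]
B [0.5928 0.0385 0.066 ]
bed +y dir 95.14022352587578
```

```bash
cat >> h.py <<'E'
def go(P,yaw,rp=None):
    """shift (cm) in tool axes and turn (deg) to reach TCP P pointing down with tool x at world yaw deg"""
    o=robot.get_obs(); M=R.from_rotvec(o['eef_rot']).as_matrix()
    t=np.radians(yaw); Z=np.array([0,0,-1.]); X=np.array([np.cos(t),np.sin(t),0]); G=np.column_stack([X,np.cross(Z,X),Z])
    d=M.T@(np.array(P)-o['tool_pos'])*100; r=np.degrees(R.from_matrix(M.T@G).as_rotvec())
    print("go",np.round(d,2),np.round(r,2),"yaw now",round(float(np.degrees(np.arctan2(M[1,0],M[0,0]))),2),"tool",np.round(o['tool_pos'],4))
E
python3 - <<'E'
from h import *
ct=robot.calibration("top");cs=robot.calibration("scene")
print(tri([(ct,(233,17)),(cs,(457,346))]))
go((.386,-.298,.25),17.9)
E
```

```text
(array([0.83840588, 0.0838269 , 0.19246765]), [array([-0.2, -0. ]), array([-0.3,  0. ])])
go [ 22.45 -24.22  -0.23] [ 0.01 -0.    7.01] yaw now 24.91 tool [ 0.2843 -0.6122  0.2477]
```

{"fn": "arm_command", "kwargs": {
  "plan": "2.8 -3 0 0 0 1 5; 5.6 -6 0 0 0 2 5; 8.4 -9 0 0 0 3 5; 11.2 -12 0 0 0 4 5; 14 -15 0 0 0 5 5; 16.8 -18 0 0 0 6 5; 19.6 -21 0 0 0 7 5; 22 -23.5 0 0 0 7 5; 22.4 -24.2 -0.2 0 0 7 5; 22.4 -24.2 -0.2 0 0 7 5; 22.4 -24.2 -0.2 0 0 7 5",
  "newtons": 40
}}

```text
clock: 1.85
tool_pos: [0.3851, -0.2997, 0.2499]
eef_rot: [3.103, 0.487, 0.0]
force: [-0.1, -0.5, -0.0]
opening: 0.05
```

Run:
```python
from h import *
c=robot.calibration("wrist"); im=robot.camera("wrist"); cv2.imwrite("pics/w1.png",im[:,:,::-1])
print([(d['confidence'],d['rect']) for d in robot.search_frame("wrist","brush_mid")])
t=np.radians(17.9)
for dx,dy,z in [(45,11,.1),(45,-11,.1),(-45,11,.1),(-45,-11,.1)]:
    P=np.array([.386+(dx*np.cos(t)-dy*np.sin(t))/1e3,-.298+(dx*np.sin(t)+dy*np.cos(t))/1e3,z]); print(dx,dy,np.round(proj(c,P),1))
print(c['xyz'],c['attitude'])
```

```text
[(0.85, [295.6, 117.5, 339.0, 234.4]), (0.84, [450.7, 207.6, 584.4, 307.0]), (0.82, [341.2, 0.0, 404.9, 42.7]), (0.72, [163.7, 114.5, 252.3, 174.1]), (0.65, [320.2, 268.4, 415.0, 314.9])]
45 11 [304.3 138.2]
45 -11 [329.6 138.1]
-45 11 [305.7 234.1]
-45 -11 [328.9 234.1]
[ 0.46091394 -0.27597074  0.38674318] [ 2.3376534  -1.70444426 -0.25296607]
```

View pics/w1.png

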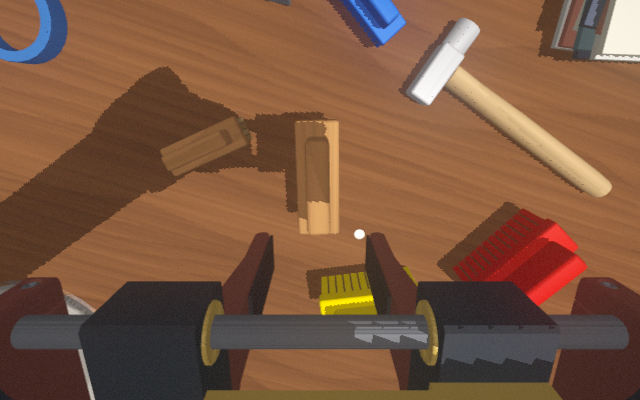

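The wrist view shows the rib at columns 304–329 and rows 137–234, which matches the projected corners to about 1 px. Descending to the grasp.

Run:
```python
from h import *
go((.386,-.298,.094),17.9)
```

```text
go [ 0.16 -0.17 15.57] [ 0.03  0.01 -0.14] yaw now 17.76 tool [ 0.3849 -0.3     0.2497]
```

{"fn": "arm_command", "kwargs": {
  "plan": "0.1 -0.1 3 0 0 0 5; 0.1 -0.15 6.5 0 0 0 5; 0.1 -0.15 10 0 0 0 5; 0.1 -0.15 13 0 0 0 5; 0.1 -0.15 15 0 0 0 5; 0.1 -0.15 15.6 0 0 0 5; 0.1 -0.15 15.6 0 0 0 5; 0.1 -0.15 15.6 0 0 0 5"
}}

```text
clock: 2.75
tool_pos: [0.3865, -0.2975, 0.0945]
eef_rot: [3.103, 0.487, 0.001]
force: [0.7, -0.3, 0.3]
opening: 0.0498
```

{"fn": "arm_command", "kwargs": {
  "plan": "0 0 0 0 0 0 1; 0 0 0 0 0 0 1; 0 0 0 0 0 0 1; 0 0 0 0 0 0 1; 0 0 0 0 0 0 1; 0 0 0 0 0 0 1",
  "newtons": 40
}}

```text
clock: 3.35
tool_pos: [0.3862, -0.2968, 0.094]
eef_rot: [3.103, 0.489, 0.001]
force: [-0.9, -0.6, 4.5]
opening: 0.0218
```

{"fn": "arm_command", "kwargs": {
  "plan": "0 0 -1.5 0 0 0 1; 0 0 -5 0 0 0 1; 0 0 -9 0 0 0 1; 0 0 -12 0 0 0 1; 0 0 -13 0 0 0 1; 0 0 -13 0 0 0 1; 0 0 -13 0 0 0 1"
}}

```text
clock: 4.05
tool_pos: [0.3852, -0.2961, 0.222]
eef_rot: [-3.102, -0.489, 0.003]
force: [-0.9, 0.2, -2.6]
opening: 0.0216
```

Run:
```python
from h import *
o=robot.get_obs(); print(o['opening'],o['force'],o['clock'])
go((.5766,-.0335,.224),5.2)
im=robot.camera("scene"); cv2.imwrite("pics/s1.png",im[:,:,::-1])
im=robot.camera("wrist"); cv2.imwrite("pics/w2.png",im[:,:,::-1])
```

```text
0.021640953850963228 [-0.88278478  0.194319   -2.60196724] 4.05
go [ 26.29 -19.09  -0.2 ] [-0.1   0.11 12.72] yaw now 17.92 tool [ 0.3852 -0.2961  0.222 ]
```

View pics/s1.png

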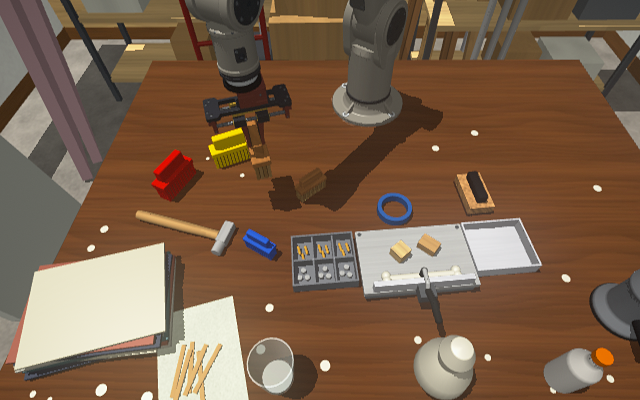

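View pics/w2.png

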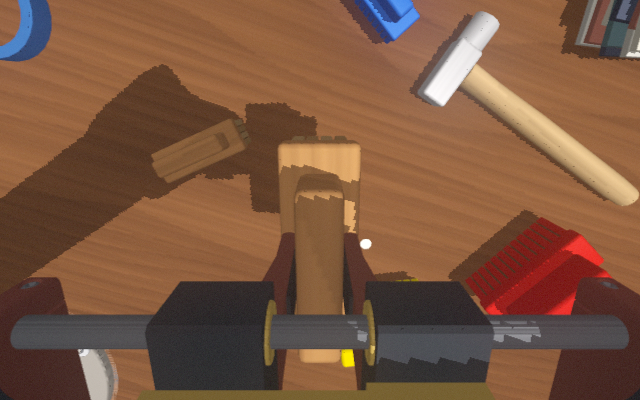

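The brush is held level: it hangs at wrist pixels (319,250), and the scene view shows it lifted, with the offcuts undisturbed. Now to above the start of the sweep.

{"fn": "arm_command", "kwargs": {
  "plan": "2 -1.5 0 0 0 1 1; 5 -3.6 0 0 0 2.5 1; 8.4 -6.1 0 0 0 4 1; 11.8 -8.6 0 0 0 6 1; 15.2 -11 0 0 0 8 1; 18.6 -13.5 0 0 0 10 1; 22 -16 0 0 0 11.5 1; 24.6 -17.9 0 0 0 12.5 1; 26 -18.9 -0.1 -0.1 0.1 12.7 1; 26.3 -19.1 -0.2 -0.1 0.1 12.7 1; 26.3 -19.1 -0.2 -0.1 0.1 12.7 1; 26.3 -19.1 -0.2 -0.1 0.1 12.7 1"
}}

```text
clock: 5.35
tool_pos: [0.5766, -0.0356, 0.2249]
eef_rot: [3.136, 0.14, 0.0]
force: [0.1, -0.8, -1.8]
opening: 0.0215
```

Run:
```python
from h import *
go((.5766,-.0335,.139),5.2)
im=robot.camera("scene"); cv2.imwrite("pics/s2.png",im[:,:,::-1])
im=robot.camera("wrist"); cv2.imwrite("pics/w3.png",im[:,:,::-1])
```

```text
go [ 0.02 -0.23  8.58] [ 0.12 -0.   -0.09] yaw now 5.11 tool [ 0.5766 -0.0356  0.2249]
```

View pics/s2.png

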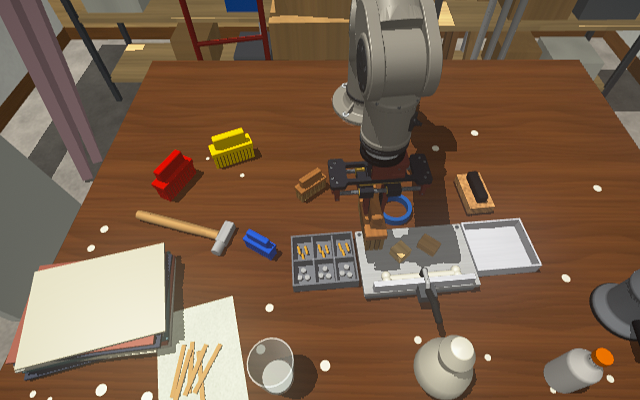

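View pics/w3.png

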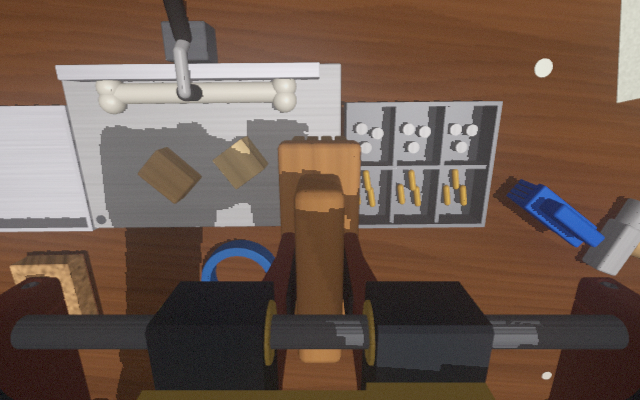

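Run:
```python
from h import *
c=robot.calibration("wrist"); t=np.radians(5.2); X=np.array([np.cos(t),np.sin(t)]);Y=np.array([-X[1],X[0]])
for n,p,z in [("bed -y edge",(341,75),.04),("bed front corner +y",(92,228),.04),("B right",(267,163),.068),("B left",(213,160),.068),("B bottom",(240,188),.068),("A left",(138,175),.064),("bone low edge",(200,104),.05),("boneball low",(112,112),.055)]:
    P=atz(c,p,z)[:2]-[.577,.072]; print(n,np.round([P@X,P@Y],4))
```

```text
bed -y edge [ 0.0903 -0.1285]
bed front corner +y [-0.0609  0.1322]
B right [ 0.0135 -0.0606]
B left [ 0.0164 -0.0118]
B bottom [-0.01   -0.0344]
A left [0.0017 0.0607]
bone low edge [0.065 0.001]
boneball low [0.0583 0.0799]
```

{"fn": "arm_command", "kwargs": {
  "plan": "0 0 2.5 0 0 0 1; 0 0 5.5 0 0 0 1; 0 0 7.7 0 0 0 1; 0 0 8.6 0 0 0 1; 0 0 8.6 0 0 0 1; 0 0 8.6 0 0 0 1"
}}

```text
clock: 6.05
tool_pos: [0.5784, -0.0345, 0.1406]
eef_rot: [3.137, 0.142, 0.005]
force: [0.3, 0.1, -1.8]
opening: 0.0217
```

Run:
```python
from h import *
go((.552,.2354,.138),5.2)
print(robot.get_obs()['force'])
im=robot.camera("scene"); cv2.imwrite("pics/s3.png",im[:,:,::-1])
crop("pics/s3.png","pics/s3c.png",330,140,550,310,3.6)
```

```text
go [ -0.19 -27.12   0.22] [ 0.1  -0.19 -0.03] yaw now 5.17 tool [ 0.5784 -0.0345  0.1406]
[ 0.25611046  0.11232549 -1.79640614]
```

View pics/s3c.png

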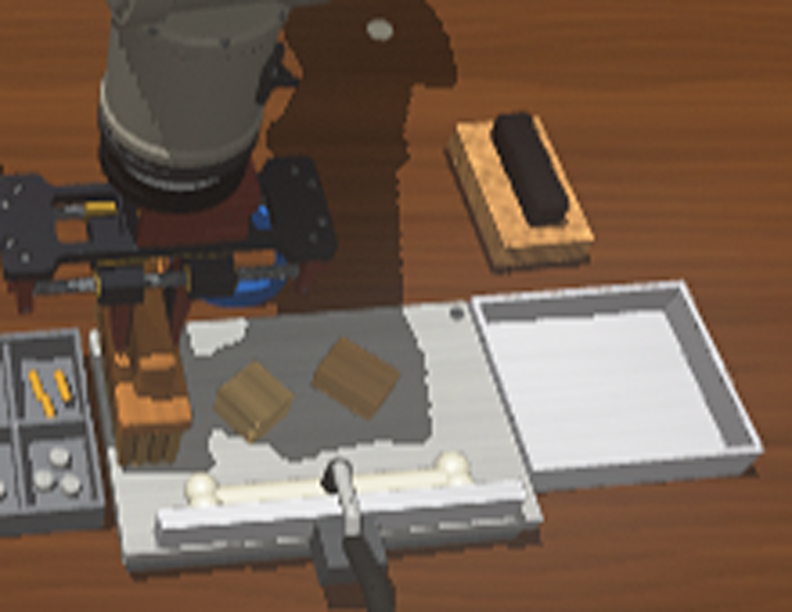

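The brush sits just above the bed behind both offcuts, at crop (150,430). I'll sweep slowly along tool −y (bed +y).

{"fn": "arm_command", "kwargs": {
  "plan": "0 -0.5 0.2 0 0 0 1; 0 -1.3 0.2 0 0 0 1; 0 -2.2 0.2 0 0 0 1; -0.1 -3 0.2 0 0 0 1; -0.1 -4 0.2 0 0 0 1; -0.1 -5 0.2 0 0 0 1; -0.1 -6 0.2 0 0 0 1; -0.1 -7 0.2 0 0 0 1; -0.1 -8 0.2 0 0 0 1; -0.1 -9 0.2 0 0 0 1; -0.1 -10 0.2 0 0 0 1; -0.1 -11 0.2 0 0 0 1; -0.1 -12 0.2 0 0 0 1; -0.1 -13 0.2 0 0 0 1; -0.1 -13.5 0.2 0 0 0 1; -0.1 -13.5 0.2 0 0 0 1"
}}

```text
clock: 7.7
tool_pos: [0.5644, 0.1014, 0.1375]
eef_rot: [3.137, 0.145, 0.003]
force: [0.4, 0.7, -2.5]
opening: 0.022
```

Run:
```python
from h import *
go((.552,.2354,.138),5.2)
im=robot.camera("scene"); cv2.imwrite("pics/s4.png",im[:,:,::-1])
crop("pics/s4.png","pics/s4c.png",330,140,550,310,3.6)
im=robot.camera("wrist"); cv2.imwrite("pics/w4.png",im[:,:,::-1])
```

```text
go [ 1.000e-02 -1.345e+01 -7.000e-02] [ 0.06 -0.11  0.1 ] yaw now 5.3 tool [0.5644 0.1014 0.1375]
```

View pics/s4c.png

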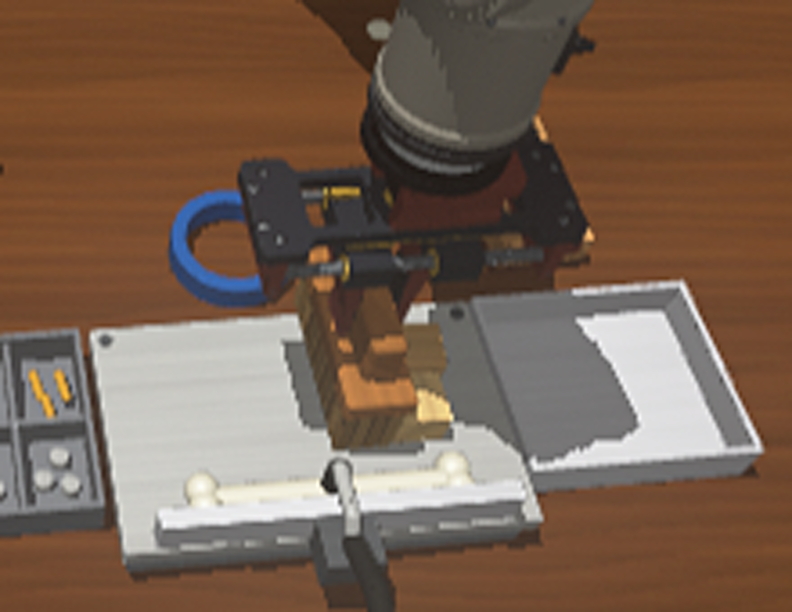

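View pics/w4.png

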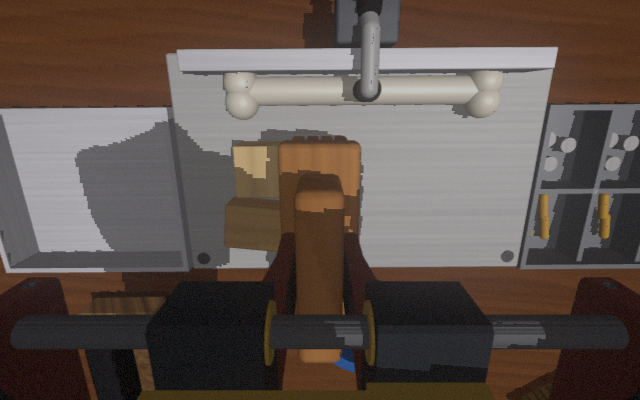

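Both offcuts lie flat against the bristles, at wrist (257,170) and (253,225), well inside the pan's width. Continuing.

{"fn": "arm_command", "kwargs": {
  "plan": "0 -0.5 0 0 0 0 1; 0 -1.3 0 0 0 0 1; 0 -2.2 0 0 0 0 1; 0 -3.2 0 0 0 0 1; 0 -4.2 0 0 0 0 1; 0 -5.2 0 0 0 0 1; 0 -6.2 0 0 0 0 1; 0 -7.2 0 0 0 0 1; 0 -8.2 0 0 0 0 1; 0 -9.2 0 0 0 0 1; 0 -10.2 0 0 0 0 1; 0 -11.2 0 0 0 0 1; 0 -12 0 0 0 0 1; 0 -12.5 0 0 0 0 1; 0 -12.5 0 0 0 0 1; 0 -12.5 0 0 0 0 1"
}}

```text
clock: 9.4
tool_pos: [0.5532, 0.2243, 0.1372]
eef_rot: [3.136, 0.142, 0.003]
force: [0.7, -0.2, -3.0]
opening: 0.0219
```

Run:
```python
from h import *
go((.552,.2354,.138),5.2)
im=robot.camera("scene"); cv2.imwrite("pics/s5.png",im[:,:,::-1])
crop("pics/s5.png","pics/s5c.png",330,140,550,310,3.6)
im=robot.camera("wrist"); cv2.imwrite("pics/w5.png",im[:,:,::-1])
```

```text
go [-0.02 -1.11 -0.08] [ 0.11 -0.1  -0.  ] yaw now 5.2 tool [0.5532 0.2243 0.1372]
```

View pics/s5c.png

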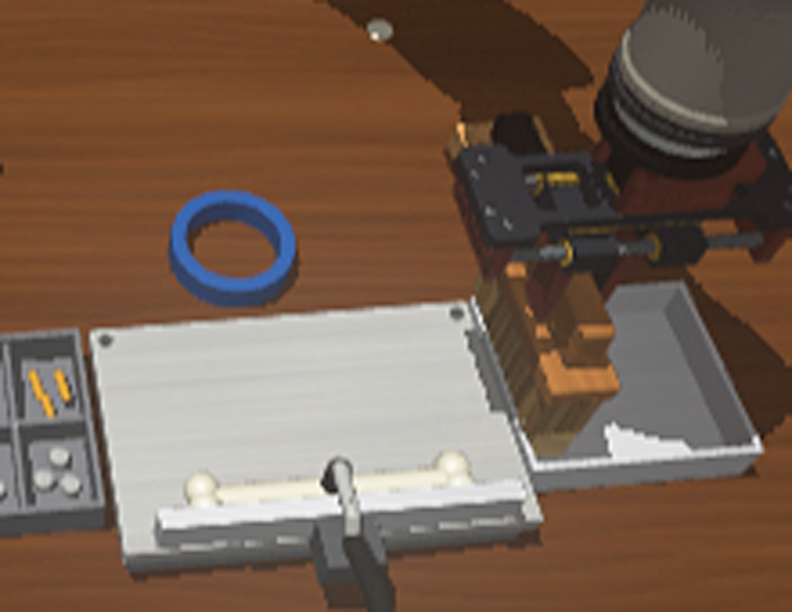

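View pics/w5.png

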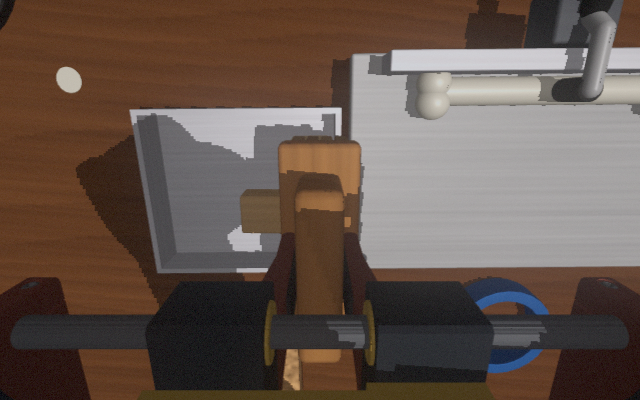

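One offcut shows in the pan at wrist (260,212); the other is hidden under the brush. Lifting straight up to look.

{"fn": "arm_command", "kwargs": {
  "plan": "0 0 -1 0 0 0 1; 0 0 -3 0 0 0 1; 0 1.5 -6 0 0 0 1; 0 4 -9 0 0 0 1; 0 7 -11 0 0 0 1; 0 9 -11 0 0 0 1; 0 10 -11 0 0 0 1; 0 10 -11 0 0 0 1"
}}

```text
clock: 10.3
tool_pos: [0.562, 0.1235, 0.2475]
eef_rot: [3.136, 0.138, 0.003]
force: [0.4, -0.4, -2.9]
opening: 0.0218
```

Run:
```python
from h import *
for n in ["scene","wrist"]:
    im=robot.camera(n); cv2.imwrite(f"pics/{n}6.png",im[:,:,::-1])
    print([(d['confidence'],d['rect']) for d in robot.search_frame(n,"scrap_a_mid")])
crop("pics/scene6.png","pics/s6c.png",330,140,550,310,3.6)
```

```text
[(0.85, [473.0, 229.9, 501.2, 250.2])]
[(0.82, [175.9, 167.2, 220.2, 197.2])]
```

View pics/s6c.png

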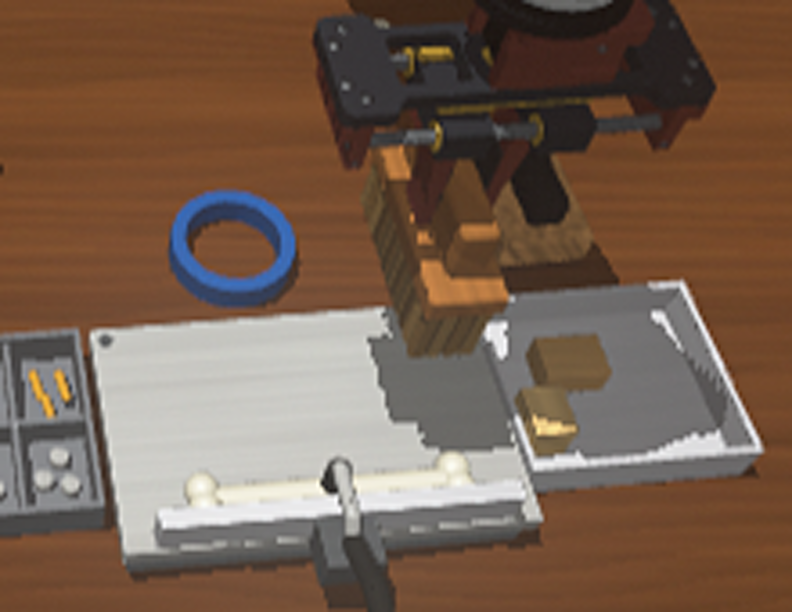

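View pics/wrist6.png

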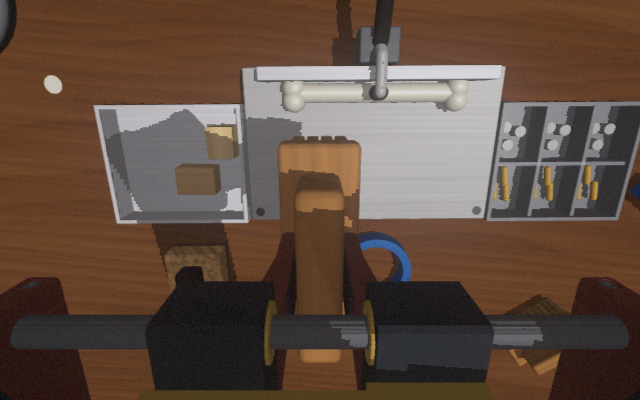

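Both offcuts lie flat on the pan floor, at wrist (221,140) and (198,180). Now I carry the brush back to its original clear spot.

Run:
```python
from h import *
c=robot.calibration("wrist"); t=np.radians(5.2); X=np.array([np.cos(t),np.sin(t)]);Y=np.array([-X[1],X[0]])
for n,p in [("B",(220,133)),("A",(198,172))]:
    P=atz(c,p,.03)[:2]-[.558,.282]; print(n,np.round([P@X,P@Y],4))
go((.386,-.297,.22),17.9)
```

```text
B [ 0.0335 -0.0495]
A [-0.009  -0.0216]
go [-21.42  40.57   2.71] [  0.05  -0.05 -12.56] yaw now 5.34 tool [0.5615 0.1269 0.247 ]
```

{"fn": "arm_command", "kwargs": {
  "plan": "-0.8 1.5 0 0 0 -0.5 1; -2.4 4.5 0 0 0 -1.4 1; -4.3 8.1 0 0 0 -2.5 1; -6.2 11.7 0 0 0 -3.6 1; -8.1 15.3 0 0 0 -4.7 1; -10 19 0 0 0 -5.9 1; -11.9 22.6 0 0 0 -7 1; -13.8 26.2 0 0 0 -8.1 1; -15.7 29.8 0 0 0 -9.2 1; -17.6 33.4 0.5 0 0 -10.3 1; -19.5 37 1.3 0 0 -11.5 1; -20.9 39.5 2.2 0 0 -12.3 1; -21.4 40.6 2.7 0 0 -12.6 1; -21.4 40.6 2.7 0 0 -12.6 1; -21.4 40.6 2.7 0 0 -12.6 1; -21.4 40.6 2.7 0 0 -12.6 1"
}}

```text
clock: 12.1
tool_pos: [0.387, -0.2971, 0.2209]
eef_rot: [3.102, 0.49, 0.004]
force: [-0.8, -0.1, -2.2]
opening: 0.0219
```

Run:
```python
from h import *
go((.386,-.297,.0945),17.9); print(robot.get_obs()['force'])
im=robot.camera("scene"); cv2.imwrite("pics/s7.png",im[:,:,::-1])
crop("pics/s7.png","pics/s7c.png",180,60,380,230,3.5)
```

```text
go [-0.12 -0.06 12.64] [ 0.1  -0.13  0.06] yaw now 17.96 tool [ 0.387  -0.2971  0.2209]
[-0.76989855 -0.06672036 -2.23134156]
```

View pics/s7c.png

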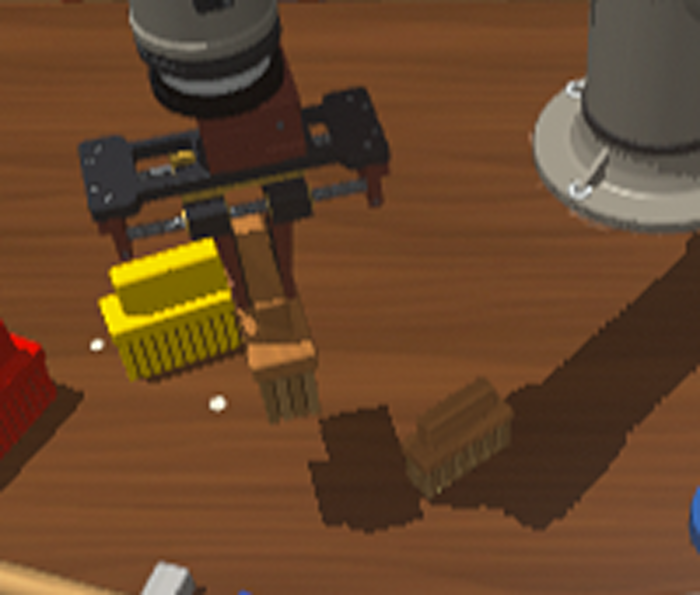

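The brush hangs upright at crop (280,330) over its empty spot. Lowering in two stages while I watch the force.

{"fn": "arm_command", "kwargs": {
  "plan": "0 0 2.5 0 0 0 1; 0 0 6 0 0 0 1; 0 0 9 0 0 0 1; 0 0 11 0 0 0 1; 0 0 12 0 0 0 1; 0 0 12.3 0 0 0 1; 0 0 12.3 0 0 0 1; 0 0 12.3 0 0 0 1"
}}

```text
clock: 12.95
tool_pos: [0.3869, -0.299, 0.0987]
eef_rot: [3.101, 0.486, 0.005]
force: [-0.5, -0.3, -2.4]
opening: 0.022
```

{"fn": "arm_command", "kwargs": {
  "plan": "0 0 0.1 0 0 0 1; 0 0 0.2 0 0 0 1; 0 0 0.3 0 0 0 1; 0 0 0.3 0 0 0 1; 0 0 0.3 0 0 0 1"
}}

```text
clock: 13.45
tool_pos: [0.386, -0.2987, 0.0946]
eef_rot: [3.102, 0.486, 0.003]
force: [0.0, -0.1, -2.4]
opening: 0.0222
```

{"fn": "arm_command", "kwargs": {
  "plan": "0 0 0.1 0 0 0 1; 0 0 0.15 0 0 0 1; 0 0 0.15 0 0 0 1"
}}

```text
clock: 13.75
tool_pos: [0.3862, -0.2989, 0.094]
eef_rot: [3.102, 0.486, 0.003]
force: [-2.8, 1.4, 8.5]
opening: 0.0216
```

Contact at 8.5 N. Releasing, opening to 5 cm.

{"fn": "arm_command", "kwargs": {
  "plan": "0 0 0 0 0 0 3; 0 0 0 0 0 0 5; 0 0 0 0 0 0 5; 0 0 0 0 0 0 5; 0 0 0 0 0 0 5; 0 0 -1 0 0 0 5; 0 0 -4 0 0 0 5; 0 0 -8 0 0 0 5; 0 0 -12 0 0 0 5; 0 0 -16 0 0 0 5; 0 0 -16 0 0 0 5; 0 0 -16 0 0 0 5"
}}

```text
clock: 14.95
tool_pos: [0.386, -0.2987, 0.2544]
eef_rot: [3.1, 0.486, 0.006]
force: [-0.5, 0.3, -0.2]
opening: 0.0501
```

Run:
```python
from h import *
print(robot.get_obs()['clock'],robot.get_obs()['force'])
for n in ["scene","wrist"]:
    im=robot.camera(n); cv2.imwrite(f"pics/{n}8.png",im[:,:,::-1])
```

```text
14.95 [-0.45001034  0.30411556 -0.18201083]
```

View pics/scene8.png

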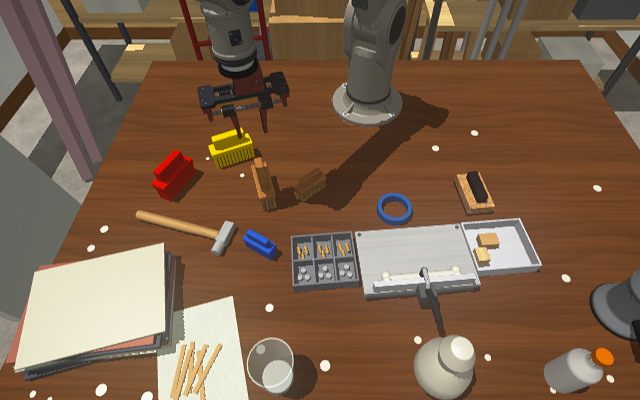

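View pics/wrist8.png

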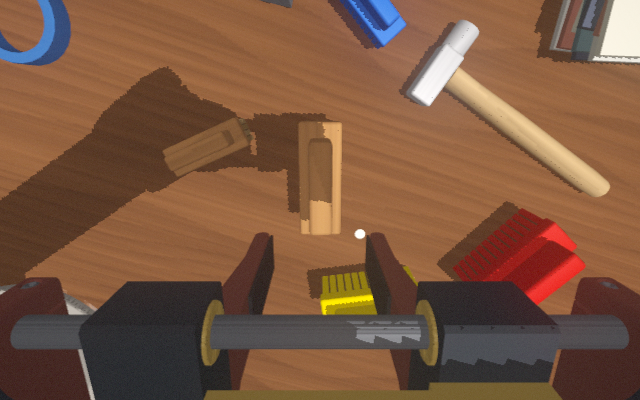

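The brush stands free and upright at scene (263,185), and both offcuts are in the pan at (488,240) and (482,255). The gripper is clear of everything, so I'm handing in.

Run:
```python
from station import robot
print(robot.finish_job())
```

```text
the job is handed in; nothing more can be done
None
```

I picked up the larger plain-wood brush and swept both offcuts along the bed into the empty pan in one slow stroke. I then stood the brush back at its original spot, let go and handed the job in at about 15 s of the 50 s allowed. No verdict was reported.

- **Offcuts:** the last picture shows both in the pan. By the wrist camera, before I carried the brush back, they lay at about (-0.009, -0.022) m and (0.034, -0.050) m from the pan's centre, inside its walls. Their height was not measured; they look flat on the floor.
- **Brush:** it touched the bench at 8.5 N when lowered. After release the scene and wrist views show it upright. I judged that by eye, not by a measured angle.
- **Robot:** the gripper is open and about 16 cm above the place where it let go, with no outside force on it beyond sensor noise. I saw no gripper contact with an offcut in any picture, though the sweep itself was only pictured at its start, middle and end.

None of the checks I made failed or disagreed.

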